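Clamp the biscuit mould in the quick-release bench clamp

TASK

Clamp the carved wooden biscuit mould in the bench clamp so it can be brushed out: with the release lever squeezed, slide the clamp's carriage gently up to the mould until it sits square against the fixed jaw, let the lever go so that the carriage locks there, then screw the jaw firmly tight with the wing knob, to roughly 40 N and not so hard that the wood is crushed. Do not disturb the brush and the cutter that lie beside the clamp.

Things in the scene. Friction and masses are not known exactly. Their poses are not given: they have to be found in the camera images.
- clamp: the bench clamp: flat aluminium bed 415 x 110 x 14 mm with a notched steel rack down its middle, fixed to the worktop. Origin at worktop level on the bed's centreline; +x points along the bed towards the fixed jaw (closing direction), z up. A grey carriage 160 x 100 mm, top at z = 48 mm, slides along the bed; lever, post, knob and moving jaw are on it, all on the centreline y = 0
- fixed_face (a point): centre of the clamping face of the fixed jaw, an upright grey block with a wood face at the bed's +x end, 110 mm wide, top 64 mm above the worktop. Axes as the clamp's; x is square to the face
- carriage (a joint): travel of the carriage along the clamp's +x, 0 to 0.16 m (grows towards the fixed jaw). A half-nut under the lever locks it both ways in notches 4 mm apart: when the lever is let go it shifts by up to 2 mm into a notch, or, if the jaw already presses, may ride on a tooth until the screw's first push clicks it one notch back. Lever squeezed, it slides with about 3 N of friction
- lever (a joint): angle of the release lever about its pivot (across the bed, at the bed's top): 0 released and locked, 0.22 rad fully squeezed; unlocked above about 0.12. Spring return: about 6 N at the lever pad to start, 9 N when fully squeezed. Positive tips its top towards the fixed jaw, i.e. towards the post
- lever_pad (a point): point on the upright steel release lever at the carriage's -x end: plate 8 mm thick along the clamp's x, 34 mm wide, top 18 mm above this point, which is 97 mm above the worktop when released. Fully squeezed this point has moved about 18 mm towards the post. Pinch lever and post together from above, or push the lever
- post_grip (a point): middle of the fixed grip post, an upright grey plate on the carriage (12 mm thick along the clamp's x, 36 mm wide, top 13 mm above this point), 97 mm above the worktop, 31 mm to the +x of the released lever. Lever and post measure 41 mm over their outer faces when released, about 24 mm when squeezed
- knob (a joint): angle of the wing knob, 0 to 3.2 rad (0 to 0.7 at the start), growing clockwise from above; vertical axis. It screws the jaw out of the carriage by 5.1 mm per rad. Running friction 0.36 N m, stays where left; each 10 N of clamping force adds 0.05 N m (0.2 N m more at 40 N). Sprung jaw: once it presses, each rad adds about 30 N. Above 60 N the wood is crushed
- knob_grip (a point): centre of the wing knob's grip, on its axis, 84 mm above the worktop and 79 mm to the +x of the grip post: a black upright bar 14 mm thick, 50 mm long, 36 mm high (66 to 102 mm). This frame turns with the knob: the bar is long along its y, to be pinched across its x; at knob = 0 its axes are parallel to the clamp's
- jaw_face (a point): centre of the moving jaw's clamping face (wood plate 90 mm wide, 36 mm high) at the front of the carriage, 34 mm above the worktop
- mould_center (a point): centre of the loose carved mould: light wooden block 80 mm (its x, to lie along the clamp's x) x 110 mm (its y) x 28 mm high, two round carvings on top, about 0.2 kg. It lies on the bed (28 mm above the worktop) between the jaws, a little askew and up to 35 mm short of the fixed jaw. Clamped, its 110 mm side is flat against the fixed jaw
- brush: pastry brush 200 mm long lying beside the clamp on the robot's side: leave alone. Origin at its underside
- cutter: round steel biscuit cutter, 60 mm across, 35 mm high, standing beside the clamp on the far side: leave alone. Origin at its underside
Mind the look-alikes: they are no part of the job. What is shaped like the part that bears mould_center but turquoise or white is not meant.

How it is judged:
By the outcome, as a careful person would: the job done as asked, in the order asked, and still so for the second after the job is handed in, with the robot touching nothing.
It also fails if it takes over 64 s, if anything falls off the work surface, if the arm or the gripper's body presses on something with over 40 N, if the wrist force passes 120 N, or if a joint passes its speed limit or range.

ROBOT

A 6-joint arm with a two-finger parallel gripper is mounted at the origin on the work surface. World frame = base frame: x ahead of the robot, y to its left, z up, the work surface at z = 0. Lengths are in m, angles in degrees, forces in N, time in s.
With the tool pointing down it reaches from about 0.375 to 0.975 m from the base axis. Payload 3.8 kg.
Tool frame: the origin (TCP) lies on the front face of the gripper's body, between the roots of the fingers; the fingertips stand finger_overhang ahead of it and the grasp point (between the pads) lies 54 mm ahead of it (finger_overhang is the distance from the TCP to the fingertips, in m); z points along the fingers, y is the direction in which the jaws open and shut (so a half turn about z gives the same grasp; the last joint's range is limited). The gripper opens to 85 mm and grips with 20 to 120 N. Pads are 22 mm wide; open, the fingers measure 114 mm over their backs; the gripper's body (76 mm by 85 mm) begins 54 mm behind the grasp point. The pads swing forward as they close: fully open they stand 13 mm farther back than shut.
Start: joints at [64.75, 15.12, 91.902, -0, 72.978, -2.114], TCP at [0.265, 0.621, 0.304] pointing down, gripper open.
Joint ranges: [-150.88, 150.88], [-54.13, 125.18], [17.81, 147.31], [-75.09, 255.09], [0, 152.58], [-146.25, 146.25]. Speed limits (degrees/s): [147.25, 147.25, 180, 180, 180, 180].

INTERFACE

Orientations are given as [roll, pitch, yaw] about the fixed x, y, z axes, in that order (R = Rz(yaw) Ry(pitch) Rx(roll)).
In Python, from cell import * gives the robot as it stands. The module is installed in compiled form; this text tells all that it offers.
- The arm moves only by the tool arm_command, never from a script. Its argument "series" is a list of rows, each an object with "gripper": the opening, from 0 (shut) to 1 (fully open); "dp": the shift along the world's x, y, z normalised to -1 to 1, where 1 is 4 cm, a list of three; "spin": the turn about the world's z normalised to -1 to 1, where 1 is 0.08 rad. A call has 1 to 20 rows; each row shifts and turns the pose as measured when the row begins; what a row does not reach is not made up. A row lasts 1/8 s, in which the tool goes at most 62.5 mm and 10.7 degrees, less where a joint would pass 70% of its speed; a pose out of reach is approached as far as the arm can. A call with a number of a shift or a turn outside -1 to 1 is refused whole. A call with a gripper value outside its range is refused whole. The fingers move at their own pace and stop on an object; "newtons" is the grip in N (left out, the last holds). Time passes only in rows, so rows that do not move let the fingers close. It gives the time, the measured TCP pose, the force and the opening at its end, in the units of the state.
- state(): the state, without advancing time (a new reading comes with each control period).
- grab_frame(name): name is "side" or "top"; returns (picture, depth): 480x640x3 uint8, blue, green, red; 480x640 float32, m along the optical axis (not along the pixel's ray), 0 where there is no reading.
- get_calibration(name): a dict with "vfov" (degrees; the focal length in pixels is half the picture's height over the tangent of half this angle, whatever the lens; pixels are square), "cx", "cy" (the principal point, pixels), "D" ([k1, k2, p1, p2, k3] as OpenCV has them; the pictures are not rectified), "R" (3x3) and "t" (3): a world point X has camera coordinates R X + t. Camera axes: x right, y down, z forward; pixel columns grow to the right and rows downward; lengths in m; the calibration is good to about 2 mm. A picture is of the moment at which its call begins. get_calibration takes no time and is no camera call.
- job_done(): hands the job in, once; it reports no verdict.
The state is a dict: "t": time; "joints": joint angles; "qd": joint speeds; "effort": joint torques, N m; "eef_pos": TCP position; "ee_rot": TCP orientation; "ft_force": force on the tool from outside, world axes, zero at the start; "wrist_torque": the same for the moment, N m; "gripper_width": opening from 0.0 (shut) to 1.0 (fully open).
Only numpy, scipy, OpenCV 4.12 (cv2) and the standard library are available. Lean on these libraries where they do the work, as an engineer would, in place of code of your own. Each camera call takes 0.05 s, during which the arm holds its last target. There are 200 camera calls.

## Working session

There is one attempt and no reset: what is moved stays moved. The work goes in short steps, Python scripts to look and compute and a tool call to move; the robot and the scene stay as the last step left them, time stands still between calls to the robot, and variables do not carry over. Pictures are saved under pics/ and viewed, about 8 in all and at most 12, crops included, and the job is handed in when it is done.

Besides the shell and the picture viewer there is one more tool, called as a command line: name --argument value ..., lists and objects as JSON in quotes. arm_command: Moves the arm, as the interface text tells. Its arguments: {"type":"object","properties":{"series":{"type":"array","items":{"type":"object","properties":{"gripper":{"type":"number"},"dp":{"type":"array","items":{"type":"number","minimum":-1,"maximum":1}},"spin":{"type":"number","minimum":-1,"maximum":1}}}},"newtons":{"type":"number"}},"required":["series"]}

```bash
mkdir -p pics; cat > h.py <<'E'
from cell import *
import numpy as np, cv2
def K(n):
    c=get_calibration(n); f=240/np.tan(np.radians(c["vfov"]/2))
    return np.array([[f,0,c["cx"]],[0,f,c["cy"]],[0,0,1]]),np.array(c["D"],float),np.array(c["R"]),np.array(c["t"])
def cloud(n,d):
    k,D,R,t=K(n); v,u=np.mgrid[0:480,0:640]
    p=cv2.undistortPoints(np.stack([u,v],-1).reshape(-1,1,2).astype(np.float64),k,D).reshape(480,640,2)
    X=np.dstack([p*d[...,None],d]); W=(X-t)@R; W[d==0]=np.nan
    return W
E
python3 - <<'E'
from h import *
print(state())
for n in("top","side"):
    b,d=grab_frame(n); cv2.imwrite(f"pics/{n}0.png",b); np.save(f"{n}0.npy",cloud(n,d)); np.save(f"{n}0b.npy",b)
    k,D,R,t=K(n); print(n,k[0,0],D,-R.T@t,R.round(2).tolist())
E
```

```text
{'t': 0.0, 'joints': array([ 6.47504405e+01,  1.51699814e+01,  9.19819449e+01,  1.09154405e-03,
        7.29779792e+01, -2.11371139e+00]), 'qd': array([ 0.08403094, -0.04346826, -0.08996231, -0.02313283,  0.08373288,
       -0.03090424]), 'effort': array([-2.03748732e-04, -5.15117276e+01, -3.67309141e+01,  1.02756161e-06,
        1.30609958e-02,  7.87416980e-06]), 'eef_pos': array([0.26496186, 0.6201962 , 0.30254566]), 'ee_rot': array([-1.79870221e+02, -5.83356956e-03,  1.56863825e+02]), 'ft_force': array([ 0.85270325, -0.16925517,  0.60827123]), 'wrist_torque': array([-0.0120348 ,  0.05344809,  0.03462327]), 'gripper_width': 1.0007614965802982}
top 500.05521352668245 [-0.1025666  0.         0.         0.         0.       ] [0.46457642 0.10355639 0.88060665] [[0.03, -1.0, -0.02], [-1.0, -0.03, -0.02], [0.01, 0.02, -1.0]]
side 612.5554265719196 [-0.09815294  0.          0.          0.          0.        ] [ 0.40751788 -0.57190853  0.96312671] [[0.99, -0.13, -0.01], [-0.11, -0.8, -0.59], [0.07, 0.59, -0.81]]
```

View pics/top0.png

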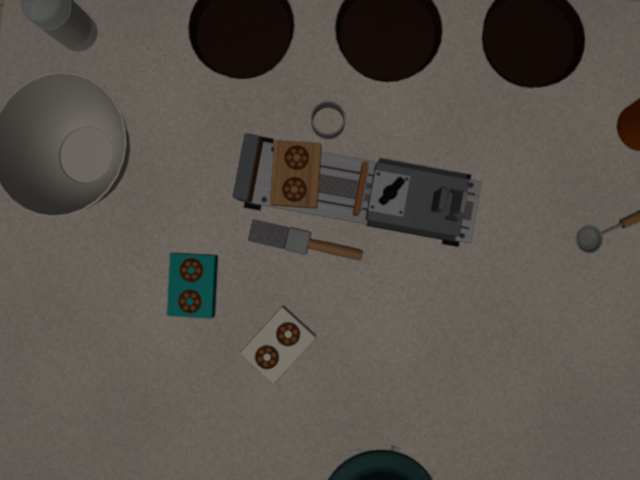

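View pics/side0.png

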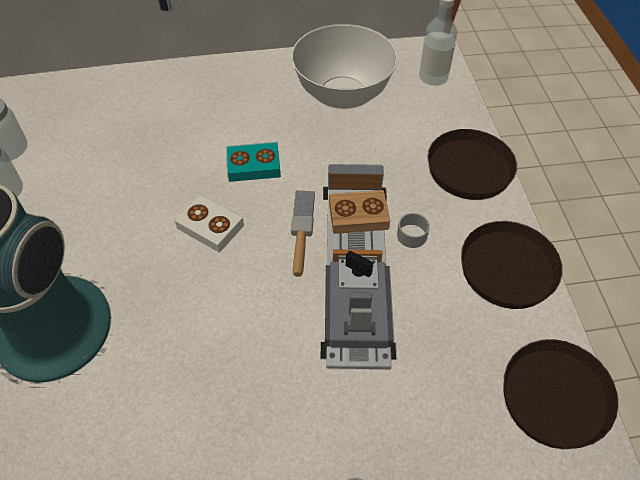

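The top view shows the clamp with its fixed jaw at about (248,168). The mould is at (296,174), the moving jaw at (361,188), the knob at (391,191), and the post and lever at about (440–468,203). The brush (305,238) and cutter (327,120) lie beside it. The teal and white moulds are the decoys.

```bash
python3 - <<'E'
from h import *
W=np.load("top0.npy"); S=np.load("side0.npy")
def rect(P,nm):
    c,s,a=cv2.minAreaRect((P[:,:2]*1000).astype(np.float32)); print(nm,len(P),np.round(c,1),np.round(s,1),round(a,1),"z",np.round(np.median(P[:,2])*1000,1))
def sel(W,r,z0,z1):
    u0,u1,v0,v1=r; P=W[v0:v1,u0:u1].reshape(-1,3); return P[(P[:,2]>z0)&(P[:,2]<z1)]
rect(sel(W,(225,275,125,215),.058,.07),"fixed top")
rect(sel(W,(265,325,135,215),.036,.048),"mould top")
rect(sel(W,(350,372,155,220),.046,.058),"jaw top")
rect(sel(W,(365,480,150,245),.043,.053),"carriage top")
rect(sel(W,(372,410,165,220),.095,.11),"knob top")
P=sel(W,(425,480,175,225),.09,.13); rect(P,"post/lever")
rect(sel(W,(425,480,175,225),.112,.13),"lever");rect(sel(W,(425,480,175,225),.103,.1125),"post")
rect(sel(W,(225,490,125,250),.008,.019),"bed")
rect(sel(W,(305,350,95,145),.028,.042),"cutter")
rect(sel(W,(245,370,215,265),.008,.06),"brush")
# side
k,D,R,t=K("side")
M=S.reshape(-1,3); m=(np.abs(M[:,0]-.53)<.12)&(np.abs(M[:,1]-.02)<.3)
Q=M[m]
for z0,z1,n in((.095,.107,"knob/"),(.107,.1125,"post"),(.1125,.125,"lever"),(.043,.052,"carr"),(.058,.07,"fixed"),(.037,.0465,"mould")):
    q=Q[(Q[:,2]>z0)&(Q[:,2]<z1)]
    if len(q)>5: rect(q,"side "+n)
b=np.load("top0b.npy"); cv2.imwrite("pics/crop.png",cv2.resize(b[120:255,225:490],None,fx=3,fy=3,interpolation=cv2.INTER_CUBIC))
E
```

```text
fixed top 1056 [594.6 246.3] [ 27.3 109.6] 81.0 z 64.1
mould top 3070 [588.2 165.4] [ 80.6 110.9] 87.5 z 42.5
jaw top 450 [561.1  51.7] [96.5 28.7] 1.4 z 51.7
carriage top 3686 [551.4 -32.4] [180.5 114. ] 79.8 z 48.3
knob top 265 [557.3   8.1] [14.2 48.8] 52.3 z 99.7
post/lever 408 [543.2 -83.8] [41.4 35.9] 80.8 z 109.8
lever 115 [542.9 -84.8] [39.3 32.8] 80.8 z 114.4
post 219 [544.1 -81.6] [37.7 35.5] 83.3 z 109.6
bed 5834 [569.6  51.2] [213.8 418.7] 1.5 z 14.8
cutter 263 [674.4 114.5] [59.3 82.4] 80.6 z 35.0
brush 2269 [489.9 142.1] [205.3  77.6] 85.9 z 18.2
side knob/ 381 [551.8 -43.4] [132.4  43.3] 84.2 z 98.8
side post 162 [542.8 -87.3] [42.1 34.3] 81.8 z 109.2
side lever 56 [ 539.9 -103. ] [ 8.6 31.8] 78.0 z 113.5
side carr 3351 [570.1  55.7] [366.2 112.9] 82.1 z 46.5
side fixed 736 [569.2  72.6] [377.1 109.9] 81.5 z 62.3
side mould 4277 [568.   55.5] [365.  119.4] 80.4 z 41.8
```

View pics/crop.png

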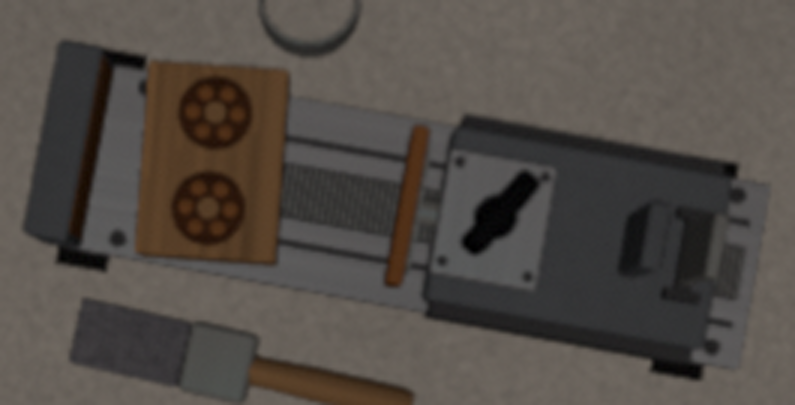

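The clamp's +x axis points at a yaw of about 81° in the world frame. The knob is at (0.557, 0.008) and turned about 0.5 rad. The pinch centre for the squeezed lever and post is about (0.544, -0.076), so I'll approach that from above.

arm_command --series '[{"gripper":0.8,"dp":[0.39,-0.97,0],"spin":0.17},{"gripper":0.8,"dp":[0.39,-0.97,0],"spin":0.17},{"gripper":0.8,"dp":[0.39,-0.97,0],"spin":0.17},{"gripper":0.8,"dp":[0.39,-0.97,0],"spin":0.17},{"gripper":0.8,"dp":[0.39,-0.97,0],"spin":0.17},{"gripper":0.8,"dp":[0.39,-0.97,0],"spin":0.17},{"gripper":0.8,"dp":[0.39,-0.97,0],"spin":0.17},{"gripper":0.8,"dp":[0.39,-0.97,0],"spin":0.17},{"gripper":0.8,"dp":[0.39,-0.97,0],"spin":0.17},{"gripper":0.8,"dp":[0.39,-0.97,0],"spin":0.17},{"gripper":0.8,"dp":[0.39,-0.97,0],"spin":0.17},{"gripper":0.8,"dp":[0.39,-0.97,0],"spin":0.17},{"gripper":0.8,"dp":[0.39,-0.97,0],"spin":0.17},{"gripper":0.8,"dp":[0.39,-0.97,0],"spin":0.17},{"gripper":0.8,"dp":[0.39,-0.97,0],"spin":0.17},{"gripper":0.8,"dp":[0.39,-0.97,0],"spin":0.17},{"gripper":0.8,"dp":[0.39,-0.97,0],"spin":0.17},{"gripper":0.8,"dp":[0.39,-0.97,0],"spin":0.17}]'

```text
t: 2.35
eef_pos: [0.5458, -0.101, 0.2932]
ee_rot: [-179.4, -0.4, 171.7]
ft_force: [1.0, 0.6, 0.3]
gripper_width: 0.799
```

arm_command --series '[{"gripper":0.8,"dp":[0,0,0],"spin":0},{"gripper":0.8,"dp":[0,0.6,-0.5],"spin":-0.1},{"gripper":0.8,"dp":[0,0,0],"spin":0}]'

```text
t: 2.72
eef_pos: [0.5454, -0.0788, 0.2713]
ee_rot: [-179.4, -0.6, 170.9]
ft_force: [-0.4, -0.3, 0.3]
gripper_width: 0.797
```

arm_command --series '[{"gripper":0.8,"dp":[-0.03,0.06,-0.7],"spin":0},{"gripper":0.8,"dp":[0,0,-0.7],"spin":0},{"gripper":0.8,"dp":[0,0,-0.4],"spin":0},{"gripper":0.8,"dp":[0,0,0],"spin":0}]'

```text
t: 3.22
eef_pos: [0.5447, -0.0754, 0.2004]
ee_rot: [-179.4, -0.3, 171.1]
ft_force: [-0.5, -0.8, 0.1]
gripper_width: 0.801
```

```bash
python3 - <<'E'
from h import *
b,d=grab_frame("side"); c=b[180:400,220:500]
cv2.imwrite("pics/s1.png",cv2.resize(c,None,fx=2.7,fy=2.7))
print(state()["eef_pos"],state()["ft_force"])
E
```

```text
[ 0.54532499 -0.07550537  0.2013949 ] [ 0.80586822  1.17034991 -0.14389492]
```

View pics/s1.png

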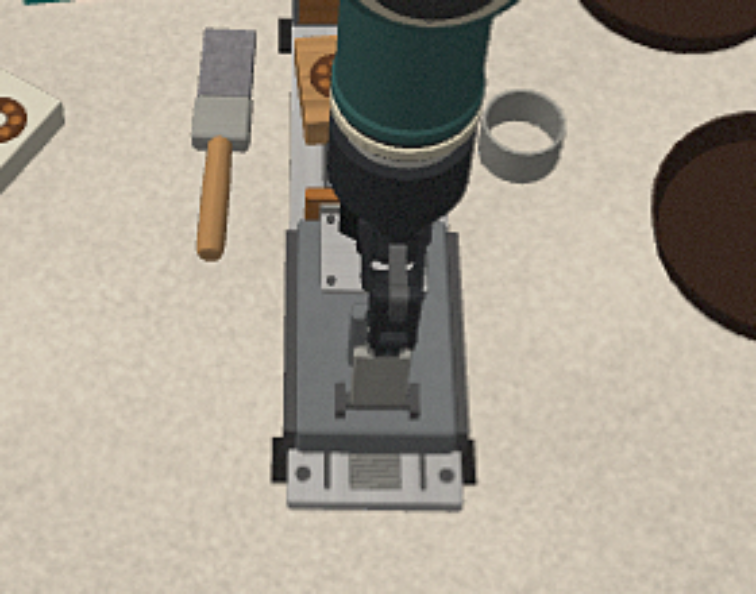

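Side view: the gripper is lined up laterally over the lever and post, and both fingers are still above their tops. I'll go down slowly.

arm_command --series '[{"gripper":0.84,"dp":[-0.02,-0.05,0],"spin":0},{"gripper":0.84,"dp":[0,0,-0.3],"spin":0},{"gripper":0.84,"dp":[0,0,-0.3],"spin":0},{"gripper":0.84,"dp":[0,0,-0.2],"spin":0},{"gripper":0.84,"dp":[0,0,-0.2],"spin":0},{"gripper":0.84,"dp":[0,0,0],"spin":0}]'

```text
t: 4.03
eef_pos: [0.5458, -0.0781, 0.1612]
ee_rot: [-179.4, 0.0, 171.1]
ft_force: [-0.4, -0.7, -0.5]
gripper_width: 0.836
```

arm_command --newtons 30 --series '[{"gripper":0.84,"dp":[-0.04,0.03,-0.2],"spin":0},{"gripper":0.84,"dp":[0,0,0],"spin":0},{"gripper":0.7,"dp":[0,0,0],"spin":0},{"gripper":0.6,"dp":[0,0,0],"spin":0},{"gripper":0.5,"dp":[0,0,0],"spin":0},{"gripper":0.4,"dp":[0,0,0],"spin":0},{"gripper":0.3,"dp":[0,0,0],"spin":0},{"gripper":0.2,"dp":[0,0,0],"spin":0},{"gripper":0.2,"dp":[0,0,0],"spin":0}]'

```text
t: 5.15
eef_pos: [0.5444, -0.0797, 0.1558]
ee_rot: [-179.0, 0.1, 171.2]
ft_force: [-0.7, 0.5, 1.1]
gripper_width: 0.279
```

The opening is 23.7 mm, so the lever is fully squeezed. I'll slide the carriage towards the mould.

arm_command --series '[{"gripper":0.15,"dp":[0.01,0.1,0],"spin":0},{"gripper":0.15,"dp":[0.03,0.2,0],"spin":0},{"gripper":0.15,"dp":[0.03,0.2,0],"spin":0},{"gripper":0.15,"dp":[0.03,0.2,0],"spin":0},{"gripper":0.15,"dp":[0.03,0.2,0],"spin":0},{"gripper":0.15,"dp":[0.03,0.2,0],"spin":0},{"gripper":0.15,"dp":[0.03,0.2,0],"spin":0}]'

```text
t: 6.02
eef_pos: [0.5527, -0.0256, 0.1558]
ee_rot: [-178.9, 0.2, 171.3]
ft_force: [-1.1, -3.6, 1.3]
gripper_width: 0.273
```

arm_command --series '[{"gripper":0.15,"dp":[0.01,0.07,0],"spin":0},{"gripper":0.15,"dp":[0.01,0.07,0],"spin":0},{"gripper":0.15,"dp":[0.01,0.07,0],"spin":0},{"gripper":0.15,"dp":[0.01,0.07,0],"spin":0},{"gripper":0.15,"dp":[0.01,0.07,0],"spin":0},{"gripper":0.15,"dp":[0.01,0.07,0],"spin":0},{"gripper":0.15,"dp":[0.01,0.07,0],"spin":0},{"gripper":0.15,"dp":[0.01,0.07,0],"spin":0}]'

```text
t: 7.02
eef_pos: [0.5564, -0.0018, 0.1558]
ee_rot: [-178.9, 0.2, 171.3]
ft_force: [-0.5, -3.2, 1.7]
gripper_width: 0.272
```

```bash
python3 - <<'E'
from h import *
b,d=grab_frame("top"); c=b[120:255,225:490]
cv2.imwrite("pics/t2.png",cv2.resize(c,None,fx=3,fy=3))
s=state();print(s["eef_pos"],s["ft_force"],s["t"])
E
```

```text
[ 0.55644828 -0.00145641  0.15576082] [-0.06279256 -3.15328425  1.4899836 ] 7.075
```

View pics/t2.png

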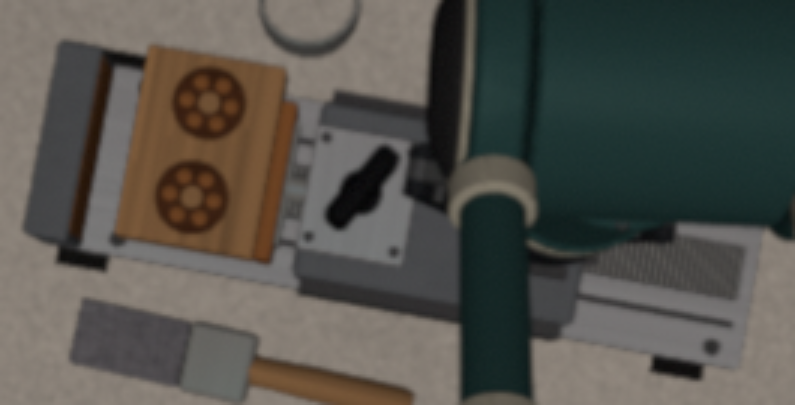

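The mould is now square against the moving jaw, with about 40 crop px (roughly 20 mm) left to the fixed face. The brush and cutter are untouched. I'll continue slowly.

arm_command --series '[{"gripper":0.15,"dp":[0.01,0.07,0],"spin":0},{"gripper":0.15,"dp":[0.01,0.07,0],"spin":0},{"gripper":0.15,"dp":[0.01,0.07,0],"spin":0},{"gripper":0.15,"dp":[0.01,0.07,0],"spin":0},{"gripper":0.15,"dp":[0.01,0.07,0],"spin":0}]'

```text
t: 7.7
eef_pos: [0.5587, 0.0132, 0.1558]
ee_rot: [-178.9, 0.2, 171.3]
ft_force: [-0.2, -3.0, 1.6]
gripper_width: 0.273
```

arm_command --series '[{"gripper":0.15,"dp":[0.01,0.04,0],"spin":0},{"gripper":0.15,"dp":[0.0,0.04,0],"spin":0}]'

```text
t: 7.95
eef_pos: [0.5592, 0.0167, 0.1558]
ee_rot: [-178.9, 0.2, 171.3]
ft_force: [0.7, -3.4, 0.4]
gripper_width: 0.274
```

arm_command --series '[{"gripper":0.15,"dp":[0.01,0.04,0],"spin":0}]'

```text
t: 8.07
eef_pos: [0.5595, 0.0185, 0.1557]
ee_rot: [-178.9, 0.2, 171.3]
ft_force: [-0.4, -4.1, 2.6]
gripper_width: 0.272
```

arm_command --series '[{"gripper":0.15,"dp":[0.01,0.04,0],"spin":0}]'

```text
t: 8.2
eef_pos: [0.5597, 0.0196, 0.1557]
ee_rot: [-178.8, 0.2, 171.3]
ft_force: [-0.7, -8.0, 2.5]
gripper_width: 0.277
```

arm_command --series '[{"gripper":0.15,"dp":[0.0,0.03,0],"spin":0}]'

```text
t: 8.32
eef_pos: [0.5598, 0.0199, 0.1558]
ee_rot: [-178.7, 0.2, 171.3]
ft_force: [0.2, -9.1, 2.0]
gripper_width: 0.277
```

arm_command --series '[{"gripper":0.15,"dp":[0.0,0.0,0],"spin":0}]'

```text
t: 8.45
eef_pos: [0.5598, 0.0197, 0.1558]
ee_rot: [-178.7, 0.2, 171.3]
ft_force: [-1.5, -3.4, 1.6]
gripper_width: 0.272
```

```bash
python3 - <<'E'
from h import *
b,d=grab_frame("top"); c=b[120:255,225:490]
cv2.imwrite("pics/t3.png",cv2.resize(c,None,fx=3,fy=3))
s=state();print(s["eef_pos"],s["ft_force"],s["t"])
E
```

```text
[0.55974205 0.01973006 0.15575602] [ 0.05837458 -4.71059212  2.33473332] 8.5
```

View pics/t3.png

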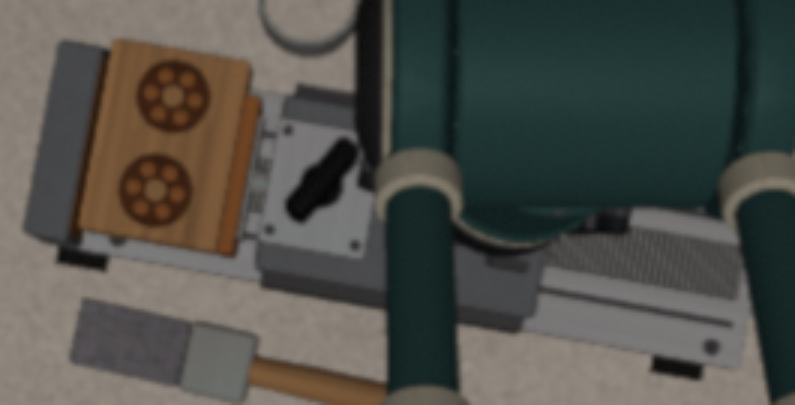

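The mould is up against the fixed face with its edge parallel to it. One more gentle push should confirm contact.

arm_command --series '[{"gripper":0.15,"dp":[0.01,0.05,0],"spin":0}]'

```text
t: 8.62
eef_pos: [0.5599, 0.0205, 0.1558]
ee_rot: [-178.5, 0.2, 171.4]
ft_force: [-1.4, -11.8, 2.8]
gripper_width: 0.276
```

arm_command --series '[{"gripper":0.15,"dp":[0.01,0.05,0],"spin":0}]'

```text
t: 8.75
eef_pos: [0.56, 0.0209, 0.1558]
ee_rot: [-178.3, 0.1, 171.4]
ft_force: [-0.7, -12.7, 2.0]
gripper_width: 0.273
```

Contact is confirmed: about 12.7 N, with almost no further motion. Next I'll release the lever by opening gradually.

arm_command --series '[{"gripper":0.35,"dp":[0,0.02,0],"spin":0},{"gripper":0.45,"dp":[0,0.02,0],"spin":0},{"gripper":0.55,"dp":[0,0,0],"spin":0},{"gripper":0.65,"dp":[0,0,0],"spin":0},{"gripper":0.84,"dp":[0,0,0],"spin":0},{"gripper":0.84,"dp":[0,0,0],"spin":0},{"gripper":0.84,"dp":[0,0,0],"spin":0}]'

```text
t: 9.62
eef_pos: [0.5587, 0.0209, 0.1533]
ee_rot: [-178.1, 0.0, 171.5]
ft_force: [0.0, -0.3, 1.1]
gripper_width: 0.839
```

arm_command --series '[{"gripper":0.84,"dp":[0,0,0.5],"spin":0},{"gripper":0.84,"dp":[0,0,0.7],"spin":0},{"gripper":0.84,"dp":[0,0,0.7],"spin":0},{"gripper":0.7,"dp":[0,0,0],"spin":0}]'

```text
t: 10.12
eef_pos: [0.5582, 0.0224, 0.231]
ee_rot: [-178.2, -0.1, 171.6]
ft_force: [0.7, -0.3, -0.2]
gripper_width: 0.697
```

```bash
python3 - <<'E'
from h import *
s=state();print(s["eef_pos"],s["ee_rot"],s["ft_force"],s["joints"])
def rect(P,nm):
    c,q,a=cv2.minAreaRect((P[:,:2]*1000).astype(np.float32)); print(nm,len(P),np.round(c,1),np.round(q,1),round(a,1),"z",np.round(np.median(P[:,2])*1000,1))
u=np.array([np.cos(np.radians(81)),np.sin(np.radians(81))]);n=np.array([-u[1],u[0]])
b,d=grab_frame("top");W=cloud("top",d); np.save("w4.npy",W); cv2.imwrite("pics/t4.png",b)
dark=(b.max(-1)<45)
def sel(cx,cy,r,z0,z1,m=None):
    k=(np.hypot(W[...,0]-cx,W[...,1]-cy)<r)&(W[...,2]>z0)&(W[...,2]<z1)
    return W[k if m is None else k&m]
P=sel(.573,.107,.03,.092,.105); rect(P,"knob")
P=sel(.588+.004,.19,.075,.036,.049)
Q=(P[:,:2]*1000-np.array([557.3,8.1]))
s_=Q@u;l=Q@n; rect(P,"mould"); print(np.percentile(s_,[1,50,99]),np.percentile(l,[1,50,99]))
P=sel(.5946,.2463,.06,.058,.07);rect(P,"fixed")
E
```

```text
[0.55817383 0.02243486 0.2309502 ] [-1.78154521e+02 -6.51144717e-02  1.71569553e+02] [ 0.66305157 -0.33213622 -0.22845348] [  0.63979905   6.11660777 110.50661117  -2.02064587  63.7462497
 -80.03105788]
knob 256 [571.9 102.9] [14.2 48.9] 50.7 z 99.7
mould 3217 [590.3 178.4] [111. 118.] 81.3 z 42.7
[129.3973486  186.39906934 228.05715138] [-62.85679943  -8.27056452  44.20387376]
fixed 1062 [594.5 246.4] [ 27.4 109.1] 81.4 z 64.1
```

The mould's edge is at 81.3°, square to the fixed jaw at 81.4°. The knob is at (571.9, 102.9) mm with the bar's x at about 51°. I'll move over it.

arm_command --newtons 80 --series '[{"gripper":0.6,"dp":[0.05,0.28,0],"spin":-0.93},{"gripper":0.6,"dp":[0.05,0.28,0],"spin":-0.93},{"gripper":0.6,"dp":[0.05,0.28,0],"spin":-0.93},{"gripper":0.6,"dp":[0.05,0.28,0],"spin":-0.93},{"gripper":0.6,"dp":[0.05,0.28,0],"spin":-0.93},{"gripper":0.6,"dp":[0.05,0.28,0],"spin":-0.93},{"gripper":0.6,"dp":[0.05,0.28,0],"spin":-0.93},{"gripper":0.6,"dp":[0,0,0],"spin":0}]'

```text
t: 11.18
eef_pos: [0.5639, 0.1035, 0.2147]
ee_rot: [-177.5, -1.3, 140.8]
ft_force: [0.2, 0.1, -0.0]
gripper_width: 0.601
```

arm_command --series '[{"gripper":0.6,"dp":[0.26,0.01,-0.2],"spin":0.1},{"gripper":0.6,"dp":[0,0,-0.5],"spin":0},{"gripper":0.6,"dp":[0,0,0],"spin":0}]'

```text
t: 11.55
eef_pos: [0.5736, 0.1028, 0.1822]
ee_rot: [-177.3, -1.4, 141.4]
ft_force: [0.2, 0.3, -1.0]
gripper_width: 0.601
```

arm_command --series '[{"gripper":0.6,"dp":[0.02,0.03,-0.35],"spin":0},{"gripper":0.6,"dp":[0,0,-0.35],"spin":0},{"gripper":0.6,"dp":[0,0,-0.3],"spin":0},{"gripper":0.6,"dp":[0,0,0],"spin":0}]'

```text
t: 12.05
eef_pos: [0.5738, 0.1036, 0.1386]
ee_rot: [-177.3, -1.5, 141.4]
ft_force: [0.6, 0.2, 0.1]
gripper_width: 0.605
```

arm_command --newtons 80 --series '[{"gripper":0.4,"dp":[0,0,0],"spin":0},{"gripper":0.25,"dp":[0,0,0],"spin":0},{"gripper":0.1,"dp":[0,0,0],"spin":0},{"gripper":0.05,"dp":[0,0,0],"spin":0},{"gripper":0.05,"dp":[0,0,0],"spin":0}]'

```text
t: 12.68
eef_pos: [0.5743, 0.1035, 0.1397]
ee_rot: [-177.4, -1.4, 141.2]
ft_force: [-2.1, -2.4, -1.7]
gripper_width: 0.156
```

```bash
python3 - <<'E'
from h import *
s=state();print(s["eef_pos"],s["ee_rot"],s["ft_force"],s["wrist_torque"],s["gripper_width"],s["joints"])
E
```

```text
[0.57427571 0.10353035 0.13966326] [-177.43347652   -1.43998705  141.20063466] [-2.10882983 -2.35328029 -1.69915369] [ 0.93805611 -0.66505987 -0.2478102 ] 0.15641810433009765 [  8.10536469  15.54756783 110.04347448  -0.83519236  57.26935086
 -42.65840125]
```

The bar is gripped at 13.3 mm. I'll turn it clockwise and track the torque.

arm_command --series '[{"gripper":0.05,"dp":[0,0,0],"spin":-0.7},{"gripper":0.05,"dp":[0,0,0],"spin":-0.7},{"gripper":0.05,"dp":[0,0,0],"spin":-0.7},{"gripper":0.05,"dp":[0,0,0],"spin":-0.7}]'

```text
t: 13.18
eef_pos: [0.5744, 0.103, 0.1397]
ee_rot: [-177.4, -1.3, 128.3]
ft_force: [-2.2, -3.4, -1.0]
gripper_width: 0.154
```

```bash
cat > st.py <<'E'
from h import *
s=state();print(s["t"],s["eef_pos"].round(4),s["ee_rot"].round(2),s["ft_force"].round(1),s["wrist_torque"].round(3),round(s["gripper_width"],3),s["joints"].round(1))
E
python3 st.py
```

```text
13.175 [0.5744 0.103  0.1397] [-177.44   -1.33  128.33] [-2.2 -3.4 -1. ] [ 0.856 -0.681  0.415] 0.154 [  7.8  15.6 110.   -0.2  57.3 -30.5]
```

arm_command --series '[{"gripper":0.05,"dp":[0,0,0],"spin":-0.7},{"gripper":0.05,"dp":[0,0,0],"spin":-0.7},{"gripper":0.05,"dp":[0,0,0],"spin":-0.7}]'

```text
t: 13.55
eef_pos: [0.5745, 0.1026, 0.1397]
ee_rot: [-177.5, -1.2, 118.7]
ft_force: [-2.8, -2.9, -1.3]
gripper_width: 0.152
```

```bash
python3 st.py
```

```text
13.55 [0.5745 0.1026 0.1397] [-177.46   -1.22  118.7 ] [-2.8 -2.9 -1.3] [ 0.727 -0.763  0.501] 0.152 [  7.6  15.5 110.1   0.3  57.2 -21.3]
```

arm_command --series '[{"gripper":0.05,"dp":[0,0,0],"spin":-0.7},{"gripper":0.05,"dp":[0,0,0],"spin":-0.7},{"gripper":0.05,"dp":[0,0,0],"spin":-0.7}]'

```text
t: 13.92
eef_pos: [0.5745, 0.1022, 0.1397]
ee_rot: [-177.5, -1.1, 109.1]
ft_force: [-3.4, -2.0, -1.6]
gripper_width: 0.156
```

```bash
python3 st.py
```

```text
13.925 [0.5745 0.1022 0.1397] [-177.49   -1.09  109.11] [-3.4 -2.  -1.6] [ 0.607 -0.829  0.429] 0.156 [  7.4  15.4 110.2   0.7  57.1 -12.1]
```

arm_command --series '[{"gripper":0.05,"dp":[0,0,0],"spin":-0.7},{"gripper":0.05,"dp":[0,0,0],"spin":-0.7}]'

```text
t: 14.18
eef_pos: [0.5745, 0.102, 0.1397]
ee_rot: [-177.5, -1.0, 102.7]
ft_force: [-3.8, -1.1, -1.4]
gripper_width: 0.151
```

```bash
python3 st.py
```

```text
14.175 [0.5745 0.102  0.1397] [-177.52   -1.    102.73] [-3.8 -1.1 -1.4] [ 0.497 -0.866  0.503] 0.151 [  7.3  15.4 110.3   0.9  56.9  -6. ]
```

arm_command --series '[{"gripper":0.05,"dp":[0,0,0],"spin":-0.7},{"gripper":0.05,"dp":[0,0,0],"spin":-0.7}]'

```text
t: 14.42
eef_pos: [0.5744, 0.1017, 0.1397]
ee_rot: [-177.6, -0.9, 96.4]
ft_force: [-2.3, -1.9, -0.5]
gripper_width: 0.149
```

```bash
python3 st.py
```

```text
14.425 [0.5744 0.1017 0.1397] [-177.56   -0.9    96.37] [-2.3 -1.9 -0.5] [ 0.468 -0.891  0.51 ] 0.149 [7.200e+00 1.530e+01 1.104e+02 1.100e+00 5.680e+01 1.000e-01]
```

arm_command --series '[{"gripper":0.05,"dp":[0,0,0],"spin":-0.7},{"gripper":0.05,"dp":[0,0,0],"spin":-0.7}]'

```text
t: 14.68
eef_pos: [0.5744, 0.1016, 0.1397]
ee_rot: [-177.6, -0.8, 90.0]
ft_force: [-3.6, -1.0, -0.9]
gripper_width: 0.154
```

```bash
python3 st.py
```

```text
14.675 [0.5744 0.1016 0.1397] [-177.62   -0.8    90.02] [-3.6 -1.  -0.9] [ 0.349 -0.945  0.513] 0.154 [  7.1  15.2 110.5   1.3  56.6   6.3]
```

arm_command --series '[{"gripper":0.05,"dp":[0,0,0],"spin":-0.7}]'

```text
t: 14.8
eef_pos: [0.5743, 0.1015, 0.1396]
ee_rot: [-177.6, -0.8, 86.9]
ft_force: [-3.6, -1.9, -1.1]
gripper_width: 0.155
```

```bash
python3 st.py
```

```text
14.8 [0.5743 0.1015 0.1396] [-177.65   -0.75   86.86] [-3.6 -1.9 -1.1] [ 0.315 -0.979  0.513] 0.155 [  7.   15.2 110.5   1.4  56.5   9.4]
```

arm_command --series '[{"gripper":0.05,"dp":[0,0,0],"spin":-0.7}]'

```text
t: 14.92
eef_pos: [0.5743, 0.1014, 0.1397]
ee_rot: [-177.7, -0.7, 83.7]
ft_force: [-4.0, -1.8, -1.4]
gripper_width: 0.155
```

```bash
python3 st.py
```

```text
14.925 [0.5743 0.1014 0.1397] [-177.69   -0.7    83.69] [-4.  -1.8 -1.4] [ 0.298 -0.918  0.562] 0.155 [  7.   15.1 110.6   1.5  56.4  12.5]
```

arm_command --series '[{"gripper":0.05,"dp":[0,0,0],"spin":-0.7}]'

```text
t: 15.05
eef_pos: [0.5742, 0.1013, 0.1397]
ee_rot: [-177.7, -0.7, 80.5]
ft_force: [-3.7, -0.1, -1.7]
gripper_width: 0.153
```

```bash
python3 st.py; python3 - <<'E'
from h import *
b,d=grab_frame("top");print(state()["wrist_torque"]);W=cloud("top",d); np.save("w5.npy",W); cv2.imwrite("pics/t5.png",cv2.resize(b[120:255,225:490],None,fx=3,fy=3))
for i in range(6): grab_frame("top"); print(state()["wrist_torque"].round(3))
E
```

```text
15.05 [0.5742 0.1013 0.1397] [-177.72   -0.65   80.53] [-3.7 -0.1 -1.7] [ 0.316 -0.944  0.543] 0.153 [  7.   15.1 110.7   1.5  56.3  15.5]
[ 0.23243761 -0.9880421   0.42034632]
[ 0.15  -1.039  0.307]
[ 0.095 -0.981  0.244]
[ 0.128 -0.988  0.261]
[ 0.102 -0.964  0.337]
[ 0.132 -0.974  0.35 ]
[ 0.11  -1.008  0.36 ]
```

View pics/t5.png

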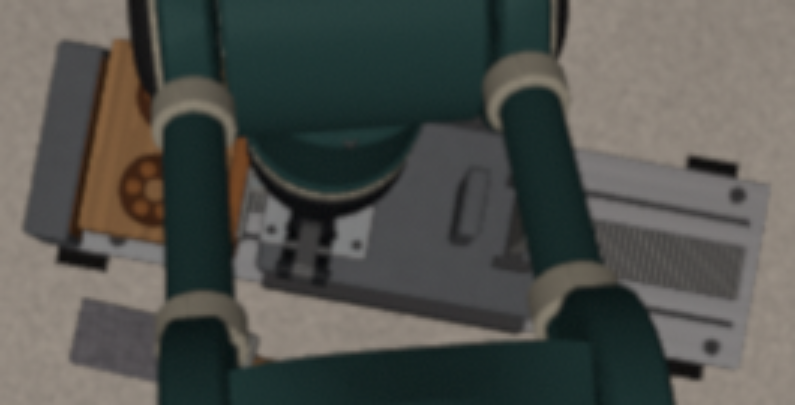

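The torque rises by about 0.14 N·m per rad, against 0.15 expected, so the jaw has pressed from the start with no click. The current estimate is about 37 N. I'll add 0.1 rad and then release.

arm_command --series '[{"gripper":0.05,"dp":[0,0,0],"spin":-0.7},{"gripper":0.05,"dp":[0,0,0],"spin":-0.7}]'

```text
t: 15.65
eef_pos: [0.5742, 0.101, 0.1397]
ee_rot: [-177.7, -0.6, 74.1]
ft_force: [-3.7, -2.1, -0.6]
gripper_width: 0.151
```

```bash
python3 st.py
```

```text
15.65 [0.5742 0.101  0.1397] [-177.71   -0.63   74.11] [-3.7 -2.1 -0.6] [ 0.02  -0.973  0.535] 0.151 [  6.8  15.  110.8   1.8  56.1  21.7]
```

arm_command --series '[{"gripper":0.15,"dp":[0,0,0],"spin":0},{"gripper":0.3,"dp":[0,0,0],"spin":0},{"gripper":0.5,"dp":[0,0,0],"spin":0},{"gripper":0.5,"dp":[0,0,0],"spin":0},{"gripper":0.5,"dp":[0,0,0.4],"spin":0},{"gripper":0.5,"dp":[0,0,0.7],"spin":0},{"gripper":0.5,"dp":[0,0,0.8],"spin":0},{"gripper":0.5,"dp":[0,0,0.8],"spin":0},{"gripper":0.5,"dp":[0,-0.9,0.5],"spin":0},{"gripper":0.5,"dp":[0,-0.9,0],"spin":0},{"gripper":0.5,"dp":[0,-0.9,0],"spin":0},{"gripper":0.5,"dp":[0,-0.9,0],"spin":0},{"gripper":0.5,"dp":[0,-0.9,0],"spin":0},{"gripper":0.5,"dp":[0,-0.9,0],"spin":0},{"gripper":0.5,"dp":[0,-0.9,0],"spin":0},{"gripper":0.5,"dp":[0,-0.9,0],"spin":0},{"gripper":0.5,"dp":[0,0,0],"spin":0}]'

```text
t: 17.77
eef_pos: [0.5774, -0.1944, 0.2924]
ee_rot: [-178.9, -0.9, 74.3]
ft_force: [0.2, 0.4, -0.2]
gripper_width: 0.501
```

```bash
python3 st.py; python3 - <<'E'
from h import *
def rect(P,nm):
    if len(P)<5: return print(nm,len(P))
    c,q,a=cv2.minAreaRect((P[:,:2]*1000).astype(np.float32)); print(nm,len(P),np.round(c,1),np.round(q,1),round(a,1),"z",np.round(np.median(P[:,2])*1000,1))
b,d=grab_frame("top");W=cloud("top",d); cv2.imwrite("pics/t6.png",cv2.resize(b[90:270,220:490],None,fx=2.9,fy=2.9))
def sel(cx,cy,r,z0,z1):
    return W[(np.hypot(W[...,0]-cx,W[...,1]-cy)<r)&(W[...,2]>z0)&(W[...,2]<z1)]
rect(sel(.572,.103,.03,.092,.105),"knob")
rect(sel(.591,.185,.06,.036,.0465),"mould")
rect(sel(.5946,.2463,.06,.058,.07),"fixed")
rect(sel(.557,.011,.04,.09,.13),"post/lever")
E
```

```text
17.775 [ 0.5774 -0.1944  0.2924] [-178.9    -0.92   74.34] [ 0.2  0.4 -0.2] [ 0.039 -0.017  0.   ] 0.501 [-21.3   9.1 100.4   0.9  71.7  -5.9]
knob 287 [572.3 102.1] [49.4 14.2] 73.7 z 99.5
mould 2963 [594.8 181.8] [102.8 109.4] 81.3 z 42.6
fixed 1055 [594.4 246.2] [ 27.4 109.4] 80.9 z 64.2
post/lever 348 [558.1  10.3] [39.9 36.1] 81.3 z 110.1
```

View pics/t6.png

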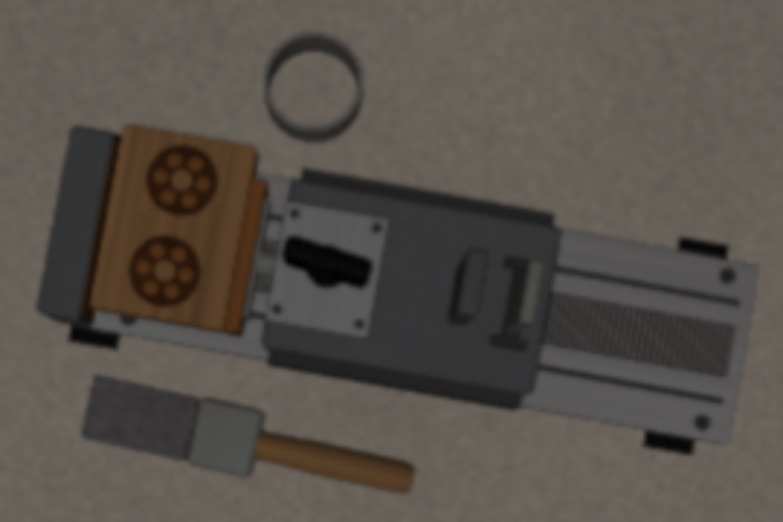

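```bash
python3 -c "
from cell import *
print(job_done())"
```

```text
the job is handed in; nothing more can be done
None
```

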